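# Fold out the board's hook and hang the aperture plate on it

## Robot

A 7-joint arm with a two-finger parallel gripper is mounted at the origin on the work surface. World frame = base frame: x ahead of the robot, y to its left, z up, the work surface at z = 0. Lengths are in m, angles in rad, forces in N, time in s.
With the tool pointing down it reaches from about 0.4 to 0.85 m from the base axis. Payload 6.9 kg.
Tool frame: the origin (TCP) lies midway between the tips of the shut fingers; the grasp point (between the pads) lies behind it (ctrl.pinch_z is the z of the grasp point in the tool frame, in m); z points along the fingers, y is the direction in which the jaws open and shut (so a half turn about z gives the same grasp; the last joint's range is limited). The gripper opens to 85 mm and grips with 20 to 120 N. Pads are 22 mm wide; open, the fingers measure 114 mm over their backs; the gripper's body (76 mm by 85 mm) begins 54 mm behind the grasp point. The pads swing forward as they close: fully open they stand 13 mm farther back than shut.
Start: joints at [1.302, 0.507, -0.238, 1.5, 0.126, 1.149, -0.155], TCP at [0.229, -0.582, 0.231] pointing down, gripper open.
Joint ranges: [-3.08, 3.08], [-0.24, 2.05], [-1.43, 1.35], [0, 2.5], [-1.52, 4.66], [0.17, 1.96], [-2.89, 2.89]. Speed limits (rad/s): [2.39, 2.39, 3.14, 3.14, 3.14, 3.14, 3.14].

## Interface

Orientations are given as a unit quaternion [w, x, y, z].
In Python, from station import ctrl, get_state, vision, ticket, models gives the robot as it stands. Calls block until the motion is done:
- ctrl.movep(position, orientation): joint-space move of the TCP to a pose.
- ctrl.movel(position, frame=None, max_speed=0.15): straight line of the TCP; frame=None keeps the orientation; max_speed is the mean speed in m/s.
- ctrl.set_joints(angles): joint-space move.
- ctrl.ungrasp() and ctrl.close_gripper(force=None): open the fingers fully, or close them until they stop; force is the grip in N (None keeps the last).
- ctrl.pause(seconds).
- ctrl.ik(position, orientation): joint angles nearest the present ones, or None.
- get_state(): the state.
- vision.grab_frame(name): name is "side" or "top" or "wrist"; returns (picture, depth): 400x640x3 uint8, blue, green, red; 400x640 float32, m along the optical axis (not along the pixel's ray), 0 where there is no reading.
- vision.camera_info(name): a dict with "mtx" (3x3 intrinsics, pixels), "R" (3x3) and "t" (3): a world point X has camera coordinates R X + t; the wrist camera has in their place "hand_eye" (4x4, takes a point from camera to tool coordinates, whose origin is the TCP and whose axes are the flange's). Camera axes: x right, y down, z forward; pixel columns grow to the right and rows downward; lengths in m; the calibration is good to about 2 mm. A picture is of the moment at which its call begins: read the wrist's pose just before it. camera_info takes no time and is no camera call.
A pose or a line that the arm cannot do raises ctrl.Unreachable and nothing moves.
- ticket.close_job(): hands the job in, once; it reports no verdict.
Trained networks look in the newest picture that a camera, given by its name, has taken for a name from the list of things; names that differ only in an ending like _2 or _b are one class to them, and where a whole thing is asked for, a point or a joint stands for the part that bears it (a point fixed in the world has none). Each returns a list of dicts, best first, with "p" (0 to 1); they miss things now and then, are a little off and sometimes report something else, mostly with a low value. They report only what shows in the picture. A call takes as long as a camera call. They do not tell look-alikes from the thing itself.
- models.recognise(camera, target): "point" ([column, row] in pixels, amid what is visible of it).
- models.masks_of(camera, target): "mask" (400x640 bool, what is visible of it) and "point" ([column, row] in pixels, amid what is visible of it).
The state is a dict: "time": time; "qpos": joint angles; "qd": joint speeds; "tau": joint torques, N m; "tcp_pos": TCP position; "eef_rot": TCP orientation; "contact_force": force on the tool from outside, world axes, zero at the start; "wrist_torque": the same for the moment, N m; "width": finger opening in m.
Only numpy, scipy, OpenCV 4.12 (cv2) and the standard library are available. Lean on these libraries where they do the work, as an engineer would, in place of code of your own. Each camera call takes 0.05 s, during which the arm holds its last target.

## Task

Push the folded steel hook on the upright board out with a finger, without gripping it, and press it against its stop with a steady push of about 18 N for half a second to bed its hinge. Then hang the aluminium aperture plate on it by its hole, press the plate home against the hook's collar in the same way, about 18 N for half a second, and leave it hanging there. Keep every push well under 30 N, and leave the bottle, the post and the screwdriver alone.

Things in the scene. Friction and masses are not known exactly. Their poses are not given: they have to be found in the camera images.
- board: upright aluminium board, 150 wide x 12 thick, top 162 mm above the table, fixed. Origin: table level, under the middle of its front face. The front looks along its -x, y runs along the face, z up; foot and rib lie behind (+x). The hook's hinge stands 26 mm in front of the face, 10 mm to the -y side of the middle.
- hook (a joint): hook angle about its upright hinge. 0: folded along the face, pointing along the board's -y, its outer 60 mm past the board's side edge, where a finger fits behind it from above. 1.571: fully out, along the board's -x, hard stop. Swings out clockwise seen from above. Stiff friction hinge, about 0.6 N m, stays where left; starts at 0 to 0.3.
- peg: the hook's round level steel bar, 10 mm thick. Origin on the hinge axis at the bar's axis, 145 mm above the table; x to the tip, z up. Collar of 28 mm diameter on the bar, outer face at x = 26 mm. The bar ends at x = 125 mm with a small upturned end, top 8 mm above the bar's axis. Plate hung home: its hole's centre is at x = 30, y = 0, z = -4 mm here.
- hook_tip (a point): point on the bar's axis 120 mm from the hinge axis.
- plate_hole (a point): centre of the 18 mm round hole (along its x) in the loose aluminium aperture plate, 8 thick (x) x 50 wide (y) x 112 mm high, about 170 g, standing on a foot 44 (x) x 50 x 8 mm; both sides alike. Hole 55 mm above the underside. Grip the plain top part across the 8 mm, fingertips at least 25 mm above the hole's centre to clear the collar.
- bottle_center (a point): bystander: amber glass bottle, 38 mm diameter, 75 high; point half-way up.
- post_center (a point): bystander: bare steel optical post, 13 mm diameter on a 40 mm base, 75 high; point half-way up.
- driver: bystander: screwdriver lying on the table along its x, about 200 long.
Mind the look-alikes: they are no part of the job. Of the things shaped like the part that bears plate_hole, the aluminium one is meant.

How it is judged:
By the outcome, as a careful person would: the job done as asked, in the order asked, and still so for the second after the job is handed in, with the robot touching nothing.
It also fails if it takes over 72 s, if anything falls off the work surface, if the arm or the gripper's body presses on something with over 40 N, if the wrist force passes 120 N, or if a joint passes its speed limit or range.

## Working session

There is one attempt and no reset: what is moved stays moved. The work goes in short steps, each a Python script; the robot and the scene stay as the last script left them, time stands still between calls to the robot, and variables do not carry over. Pictures are saved under pics/ and viewed, and the job is handed in when it is done.

```bash
ls -la; mkdir -p pics
python3 - <<'E'
from station import ctrl,get_state,vision,ticket,models
import cv2
print(get_state())
print(ctrl.pinch_z)
for n in("side","top","wrist"):
    p,d=vision.grab_frame(n); cv2.imwrite(f"pics/{n}0.png",p); print(n,vision.camera_info(n))
print(get_state()["time"])
E
```

```text
total 12
drwxr-xr-x  3 agent agent 4096 Dec  7 09:38 .
drwxr-xr-x 23 root  root  4096 Dec  7 09:38 ..
drwxr-xr-x  2 agent agent 4096 Dec  7 09:38 pics
{'time': 0.0, 'qpos': array([ 1.30146953,  0.50836084, -0.23754179,  1.50111389,  0.12570678,
        1.14891243, -0.15480478]), 'qd': array([ 6.56003353e-04, -3.53299595e-04, -2.01984226e-06,  1.41420944e-05,
       -5.52351917e-04,  7.82964024e-05,  4.18824348e-04]), 'tau': array([-2.33913215e-04, -6.20604873e+01, -2.18634903e+00, -2.49651307e+01,
        1.29029961e-02,  1.20187664e-02,  3.69496604e-05]), 'tcp_pos': array([ 0.22857088, -0.58116966,  0.23042252]), 'eef_rot': array([-8.82905435e-04,  9.82486444e-01,  1.86331891e-01, -1.82284864e-04]), 'contact_force': array([0.58469083, 0.00397257, 0.20136074]), 'wrist_torque': array([ 0.0324259 , -0.04103255,  0.02266007]), 'width': 0.08525138260618344}
-0.0187
side {'mtx': array([[514.51736656,   0.        , 320.81247136],
       [  0.        , 514.51736656, 212.68261559],
       [  0.        ,   0.        ,   1.        ]]), 'R': array([[-0.73834129, -0.6744137 , -0.00427769],
     
[... 350 characters left out ...]
0.01599016],
       [-0.98996606, -0.01317714, -0.14068961],
       [ 0.14087376, -0.0142771 , -0.98992462]]), 't': array([5.42788385e-04, 6.48876501e-01, 1.05340801e+00])}
wrist {'mtx': array([[323.65935423,   0.        , 321.90849587],
       [  0.        , 323.65935423, 204.19075984],
       [  0.        ,   0.        ,   1.        ]]), 'hand_eye': array([[-2.95642594e-04, -9.47243738e-01, -3.20513984e-01,
         8.11854688e-02],
       [ 9.99999937e-01, -2.16941259e-04, -2.81255515e-04,
         8.61275191e-04],
       [ 1.96884818e-04, -3.20514046e-01,  9.47243742e-01,
        -1.43204324e-01],
       [ 0.00000000e+00,  0.00000000e+00,  0.00000000e+00,
         1.00000000e+00]])}
0.15
```

View pics/side0.png

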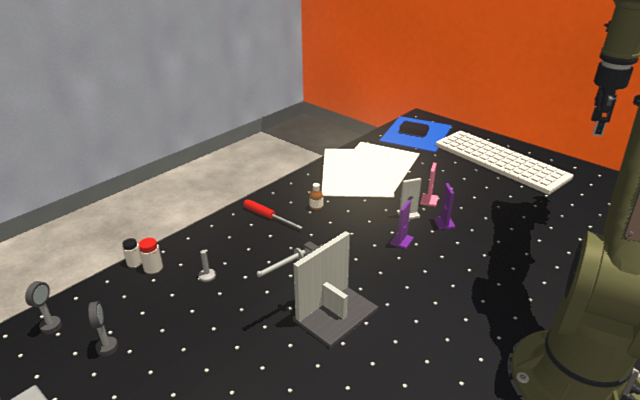

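View pics/top0.png

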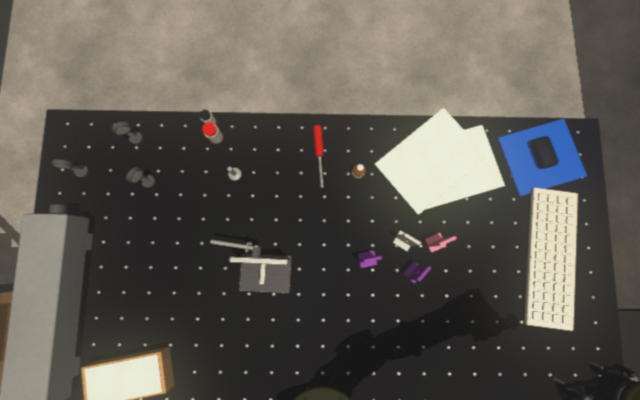

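View pics/wrist0.png

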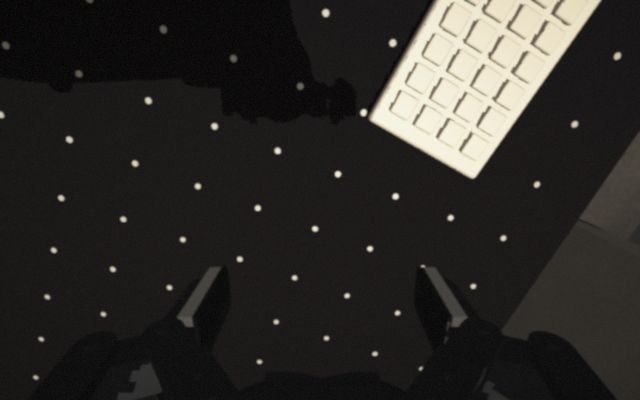

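The side view shows the board at (322,280) with its back to the robot and the folded hook at (280,262). There are four plate shapes: grey at side (410,198)/top (406,240), pink at (431,187)/(438,241), and purple at (403,225)/(369,259) and (446,207)/(417,271). Grey is the aluminium one, so I'll check it in a close crop and measure.

```bash
cat > h.py <<'E'
from station import ctrl,get_state,vision,ticket,models
import cv2,numpy as np
from scipy.spatial.transform import Rotation as Ro
def cloud(n,st=None):
    p,d=vision.grab_frame(n); i=vision.camera_info(n); K=i["mtx"]
    v,u=np.mgrid[0:400,0:640]
    c=np.stack([(u-K[0,2])/K[0,0]*d,(v-K[1,2])/K[1,1]*d,d],-1)
    if n=="wrist":
        H=i["hand_eye"]; t=c@H[:3,:3].T+H[:3,3]
        q=st["eef_rot"]; R=Ro.from_quat([q[1],q[2],q[3],q[0]]).as_matrix()
        w=t@R.T+st["tcp_pos"]
    else: w=(c-i["t"])@i["R"]
    w[d<=0]=np.nan
    return p,w
E
python3 - <<'E'
from h import *
pics={}
for n in("side","top"):
    p,w=cloud(n); np.save(f"{n}.npy",w)
    for t in ["plate_hole","hook","board","bottle_center","post_center","driver"]:
        for m in models.masks_of(n,t):
            k=m["mask"]; P=w[k]; P=P[np.isfinite(P[:,0])]
            print(n,t,round(m["p"],2),np.round(m["point"]),k.sum(),np.round(np.nanmedian(P,0),3) if len(P) else '',np.round(np.percentile(P,[3,97],0),3).tolist() if len(P) else '', p[k].mean(0).round())
            if t in("hook","board"): np.save(f"m_{n}_{t}.npy",k)
    pics[n]=p
print(get_state()["time"])
a=cv2.resize(pics["side"][150:260,370:480],(400,400),interpolation=cv2.INTER_CUBIC)
b=cv2.resize(pics["side"][220:350,240:380],(400,400),interpolation=cv2.INTER_CUBIC)
cv2.imwrite("pics/c1.png",np.hstack([a,b]))
E
```

```text
side plate_hole 0.87 [431. 196.] 266 [ 0.535 -0.326  0.01 ] [[0.522, -0.361, 0.002], [0.563, -0.316, 0.112]] [123. 111. 183.]
side plate_hole 0.67 [447. 210.] 497 [ 0.447 -0.265  0.044] [[0.429, -0.287, 0.004], [0.473, -0.25, 0.112]] [91. 46. 82.]
side plate_hole 0.58 [401. 232.] 502 [ 0.485 -0.123  0.038] [[0.468, -0.153, 0.003], [0.504, -0.106, 0.112]] [118.  62. 109.]
side hook 0.71 [288. 262.] 304 [0.521 0.23  0.149] [[0.508, 0.187, 0.132], [0.531, 0.303, 0.157]] [150. 161. 166.]
side hook 0.44 [410. 194.] 562 [ 0.542 -0.245  0.069] [[0.525, -0.263, 0.005], [0.563, -0.221, 0.112]] [129. 144. 148.]
side bottle_center 0.5 [314. 200.] 330 [ 0.752 -0.094  0.035] [[0.74, -0.144, -0.0], [0.813, -0.083, 0.075]] [100. 124. 148.]
side post_center 0.57 [204. 271.] 301 [0.745 0.288 0.013] [[0.731, 0.269, 0.002], [0.767, 0.303, 0.076]] [130. 139. 143.]
side driver 0.77 [261. 205.] 239 [0.845 0.03  0.022] [[0.807, 0.015, 0.011], [0.895, 0.039, 0.027]] [ 43.  51. 200.]
top plate_hole 0.63 [419. 271.] 343 [ 0.451 -0.272  0.036] [[0.429, -0.319, 0.001], [0.471, -0.254, 0.114]] [81. 47. 77.]
top 
[... 260 characters left out ...]
 0.5 [366. 259.] 243 [ 0.488 -0.131  0.009] [[0.467, -0.157, 0.004], [0.506, -0.11, 0.114]] [118.  62. 110.]
top hook 0.72 [314. 142.] 254 [0.85  0.02  0.022] [[0.723, 0.006, 0.014], [0.899, 0.033, 0.027]] [ 43.  51. 180.]
top hook 0.71 [232. 241.] 141 [0.521 0.249 0.149] [[0.511, 0.201, 0.145], [0.531, 0.299, 0.158]] [131. 143. 148.]
top board 0.7 [260. 267.] 2097 [0.449 0.176 0.013] [[0.39, 0.104, 0.009], [0.522, 0.258, 0.163]] [103. 112. 116.]
top bottle_center 0.65 [358. 171.] 146 [ 0.749 -0.102  0.051] [[0.737, -0.121, 0.017], [0.768, -0.088, 0.077]] [ 91. 116. 140.]
top driver 0.66 [318. 145.] 304 [0.843 0.018 0.021] [[0.746, 0.004, -0.001], [0.896, 0.033, 0.027]] [ 46.  54. 168.]
0.85
```

View pics/c1.png

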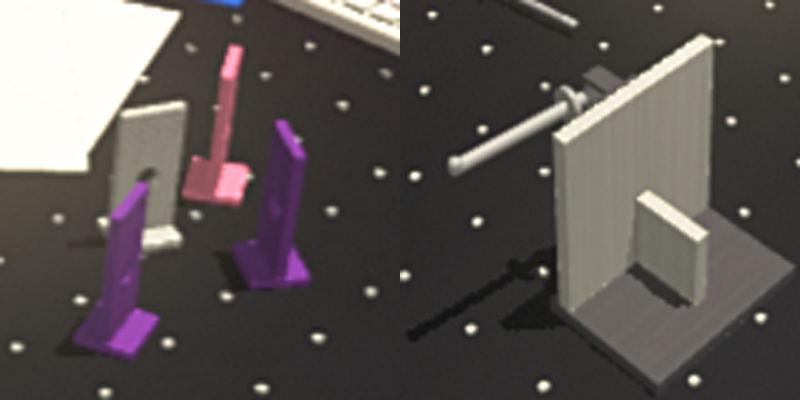

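The crop shows the grey-aluminium plate with its hole at side pixel (411,198), the pink and purple decoys beside it, and the steel hook folded past the board's left edge. Next I'll fit the geometry.

Run:
```python
from h import *
for n in("side","top"):
    w=np.load(f"{n}.npy"); P=w.reshape(-1,3); P=P[np.isfinite(P[:,0])]
    def box(lo,hi): return P[((P>lo)&(P<hi)).all(1)]
    def line(Q):
        r=cv2.minAreaRect(Q[:,:2].astype(np.float32)*1000); return [np.round(x,1) for x in r],Q.shape,np.median(Q[:,2]).round(4)
    print(n,"boardtop",line(box([.44,.09,.158],[.56,.28,.17])))
    print("hook",line(box([.495,.16,.13],[.6,.33,.157])))
    Q=box([.49,.215,.138],[.6,.33,.152]); c=Q.mean(0); v=np.linalg.svd(Q-c)[2][0]; print("bar c",c.round(4),"dir",v.round(3),"ang",np.degrees(np.arctan2(v[1],v[0])).round(1))
    print("plate top",line(box([.5,-.275,.107],[.58,-.21,.117])))
    print("plate foot",line(box([.5,-.275,.005],[.58,-.21,.012])))
    for nm,b in dict(post=([.7,.26,.02],[.8,.32,.09]),bottle=([.7,-.13,.02],[.8,-.07,.09])).items(): 
        q=box(*b); print(nm,len(q),q.min(0).round(3) if len(q) else'',q.max(0).round(3) if len(q) else'')
```

```text
side boardtop ([array([497.9, 175.6]), array([151.4,  48. ]), np.float64(87.1)], (470, 3), np.float64(0.1621))
hook ([array([526.3, 246.7]), array([123.5,  27.3]), np.float64(76.7)], (336, 3), np.float64(0.1488))
bar c [0.5233 0.2638 0.1483] dir [0.14  0.99  0.001] ang 81.9
plate top ([array([ 547.4, -243.3]), array([51.8, 15.8]), np.float64(56.6)], (58, 3), np.float64(0.1108))
plate foot ([array([ 543.1, -238.7]), array([58.5, 31.7]), np.float64(37.6)], (64, 3), np.float64(0.0079))
post 128 [0.74  0.277 0.02 ] [0.756 0.293 0.078]
bottle 229 [ 0.738 -0.117  0.02 ] [ 0.773 -0.078  0.077]
top boardtop ([array([498.3, 172.4]), array([149.8,  49.8]), np.float64(87.7)], (344, 3), np.float64(0.1617))
hook ([array([520.4, 237.5]), array([131.2,  24.7]), np.float64(81.5)], (190, 3), np.float64(0.1489))
bar c [0.5224 0.2586 0.1486] dir [-0.138 -0.99  -0.004] ang -97.9
plate top ([array([ 543.3, -246. ]), array([48.6,  8.4]), np.float64(58.9)], (56, 3), np.float64(0.1119))
plate foot ([array([ 536.4, -237.4]), array([65.1, 41.4]), np.float64(23.3)], (113, 3), np.float64(0.0083))
post 38 [0.739 0.275 0.025] [0.751 0.286 0.077]
bottle 139 [ 0.736 -0.125  0.02 ] [ 0.772 -0.087  0.08 ]
```

Run:
```python
from h import *
for n in("side","top"):
    w=np.load(f"{n}.npy"); P=w.reshape(-1,3); P=P[np.isfinite(P[:,0])]
    Q=P[((P>[.44,.09,.159])&(P<[.56,.28,.166])).all(1)]
    print(n)
    for y in np.arange(.09,.27,.012):
        q=Q[(Q[:,1]>=y)&(Q[:,1]<y+.012)]
        if len(q): print(y.round(3),len(q),q[:,0].min().round(4),q[:,0].max().round(4),q[:,1].min().round(4),q[:,1].max().round(4))
    q=P[((P>[.505,.13,.1])&(P<[.56,.2,.175])).all(1)]; print("hinge",np.percentile(q,[2,50,98],0).round(3))
    for y in np.arange(.16,.33,.012):
        q=P[((P>[.505,y,.13])&(P<[.56,y+.012,.175])).all(1)]
        if len(q): print(y.round(3),len(q),q.min(0).round(4),q.max(0).round(4))
```

```text
side
0.09 1 0.4804 0.4804 0.1007 0.1007
0.102 24 0.4731 0.4863 0.1025 0.1131
0.114 22 0.4736 0.4859 0.114 0.1257
0.126 26 0.4735 0.4873 0.1262 0.1374
0.138 27 0.4736 0.487 0.1383 0.1499
0.15 26 0.4739 0.4879 0.1504 0.1615
0.162 31 0.4756 0.4916 0.1622 0.1736
0.174 71 0.4748 0.5182 0.1744 0.1858
0.186 68 0.4762 0.5181 0.1862 0.1975
0.198 36 0.4769 0.5208 0.1982 0.2094
0.21 28 0.4766 0.5185 0.2104 0.2219
0.222 30 0.4765 0.4892 0.222 0.234
0.234 29 0.478 0.4926 0.2341 0.2449
0.246 19 0.4776 0.4903 0.2465 0.2521
hinge [[0.506 0.178 0.133]
 [0.513 0.191 0.154]
 [0.519 0.199 0.163]]
0.172 14 [0.506  0.1782 0.1613] [0.5182 0.1833 0.1638]
0.184 62 [0.5053 0.1842 0.132 ] [0.5206 0.1958 0.1638]
0.196 18 [0.5065 0.1967 0.143 ] [0.5311 0.2079 0.16  ]
0.208 78 [0.5057 0.2083 0.1319] [0.5304 0.2193 0.1598]
0.22 28 [0.5136 0.2205 0.1414] [0.5234 0.2319 0.1523]
0.232 25 [0.5162 0.2324 0.1434] [0.5251 0.2435 0.1521]
0.244 28 [0.5164 0.2443 0.1448] [0.5283 0.2556 0.1522]
0.256 28 [0.52   0.2562 0.1411] [0.5292 0.2677 0.1521]
0.268 30 [0.5196 0.2682 0.1426] [0.5304 0.2798 0.151 ]
0.28 30 [0.522  0.28  
[... 625 characters left out ...]
4 0.477 0.4848 0.2475 0.248
hinge [[0.506 0.174 0.132]
 [0.512 0.183 0.157]
 [0.517 0.199 0.163]]
0.172 27 [0.5064 0.1739 0.1309] [0.5173 0.1836 0.1638]
0.184 17 [0.5063 0.1844 0.1469] [0.5171 0.196  0.1628]
0.196 33 [0.5062 0.1961 0.1398] [0.5275 0.2079 0.1598]
0.208 13 [0.5115 0.2094 0.1452] [0.5195 0.2179 0.1517]
0.22 20 [0.514  0.2202 0.1469] [0.5221 0.2314 0.1513]
0.232 16 [0.5141 0.2335 0.1418] [0.5247 0.2438 0.1526]
0.244 18 [0.5164 0.2444 0.1452] [0.5269 0.2555 0.1517]
0.256 18 [0.5189 0.2566 0.1464] [0.527  0.268  0.1542]
0.268 17 [0.5189 0.2687 0.1459] [0.5295 0.2796 0.1527]
0.28 15 [0.5214 0.2812 0.1446] [0.532  0.2913 0.1511]
0.292 19 [0.5237 0.2926 0.1448] [0.5318 0.3025 0.1561]
```

Run:
```python
from h import *
ctrl.close_gripper(40)
th=.115; p=fingerpos(th,.1,.024)
ctrl.movep([*p,.30],quat(PHI-th+np.pi/2))
s=get_state(); print(s["time"],s["tcp_pos"],p,s["qpos"].round(2),s["width"],s["contact_force"])
im,w=cloud("wrist",s); np.save("w1.npy",w); cv2.imwrite("pics/w1.png",im)
```

```text
4.8083 [0.50342627 0.28557853 0.29978549] [0.50284613 0.28643147] [ 0.13  0.6  -1.22  1.5   0.57  1.44  0.3 ] -0.0004084566859235858 [ 0.68440067 -0.58651599 -0.23017301]
```

View pics/w1.png

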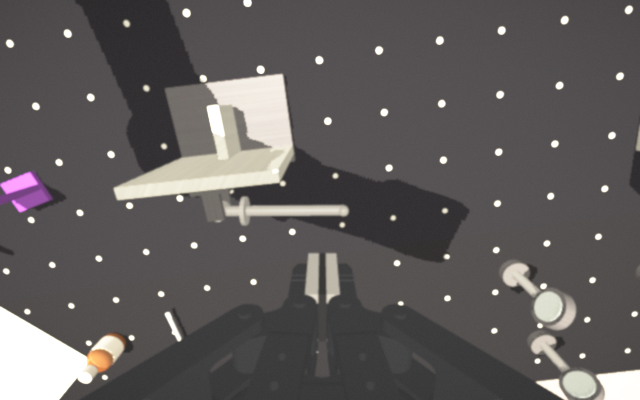

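The wrist view shows the shut fingers at (322,260), the bar from (245,211) to (345,210), and the board's top edge at about (200,180). I'll check the geometry against this view.

Run:
```python
from h import *
w=np.load("w1.npy"); P=w.reshape(-1,3); P=P[np.isfinite(P[:,0])]
Q=P[((P>[.44,.09,.157])&(P<[.56,.28,.166])).all(1)]
for y in np.arange(.09,.27,.012):
    q=Q[(Q[:,1]>=y)&(Q[:,1]<y+.012)]
    if len(q): print(y.round(3),len(q),np.percentile(q[:,0],[2,98]).round(4),q[:,1].min().round(4),q[:,1].max().round(4))
print()
for y in np.arange(.16,.33,.012):
    q=P[((P>[.500,y,.13])&(P<[.56,y+.012,.175])).all(1)]
    if len(q): print(y.round(3),len(q),q.min(0).round(4),q.max(0).round(4))
```

```text
0.09 55 [0.4713 0.4825] 0.0977 0.1019
0.102 178 [0.4715 0.4834] 0.102 0.1139
0.114 181 [0.4719 0.4836] 0.114 0.1259
0.126 182 [0.4724 0.4839] 0.126 0.1379
0.138 187 [0.4729 0.4847] 0.1382 0.1499
0.15 181 [0.4733 0.4849] 0.15 0.1619
0.162 242 [0.4738 0.5049] 0.162 0.174
0.174 583 [0.4744 0.5155] 0.174 0.186
0.186 404 [0.4747 0.5153] 0.186 0.1979
0.198 280 [0.4751 0.5221] 0.198 0.21
0.21 188 [0.4755 0.487 ] 0.2102 0.222
0.222 189 [0.4759 0.4877] 0.222 0.2339
0.234 192 [0.4764 0.488 ] 0.234 0.246
0.246 39 [0.4768 0.4878] 0.2461 0.248

0.172 196 [0.5001 0.1729 0.1331] [0.5188 0.1839 0.1632]
0.184 336 [0.5    0.184  0.1304] [0.5194 0.1958 0.163 ]
0.196 241 [0.5017 0.1961 0.1332] [0.5295 0.208  0.1611]
0.208 174 [0.502  0.208  0.1333] [0.5209 0.2199 0.1576]
0.22 129 [0.5128 0.22   0.1448] [0.5229 0.232  0.1519]
0.232 122 [0.5146 0.2322 0.1455] [0.5248 0.2439 0.152 ]
0.244 127 [0.5161 0.2441 0.1458] [0.5262 0.2559 0.1523]
0.256 125 [0.518  0.2561 0.1456] [0.5286 0.268  0.1517]
0.268 126 [0.5194 0.268  0.1453] [0.5303 0.2799 0.1517]
0.28 134 [0.5214 0.28   0.1433] [0.5318 0.292  0.1533]
0.292 137 [0.5228 0.292  0.1442] [0.5334 0.3039 0.1548]
0.304 8 [0.5255 0.304  0.146 ] [0.5313 0.3051 0.1519]
```

```bash
sed -i 's/88.2)/88.0)/' h.py
cat > push.py <<'E'
from h import *
def go(th,off,z=.125,r=.1,v=.06):
    ctrl.movel([*fingerpos(th,r,off),z],quat(PHI-th+np.pi/2),max_speed=v)
    s=get_state(); f=s["contact_force"]; t=u(PHI-th+np.pi/2)
    return s,f,float(f[:2]@t)
E
python3 - <<'E'
from push import *
s,f,ft=go(.11,.026,.125,v=.12); print(s["time"],s["tcp_pos"].round(4),f.round(2),ft)
f0=f.copy()
for th in (.11,.2,.3,.4):
    s,f,ft=go(th,.016); print(th,round(s["time"],2),s["tcp_pos"].round(4),(f-f0).round(2),round(ft,2),(s["tcp_pos"][:2]-fingerpos(th,.1,.016)).round(4))
    if abs(ft)>15: break
E
```

```text
6.4667 [0.501  0.287  0.1257] [ 0.65  0.51 -0.08] -0.56902070140268
0.11 6.78 [0.5112 0.2851 0.125 ] [ 0.22 -1.43  0.25] -0.99 [ 0.0006 -0.0002]
0.2 7.08 [0.5195 0.2849 0.1249] [-2.37 -0.67 -0.15] 1.64 [-0.0003 -0.0001]
0.3 7.4 [0.5296 0.2837 0.1249] [-2.53 -1.4   0.29] 1.48 [-0.0002  0.    ]
0.4 7.72 [0.5396 0.2815 0.125 ] [-3.67  0.77 -0.31] 3.28 [-0.      0.0001]
```

Run:
```python
from push import *
for th in (.55,.7,.85,1.0,1.15,1.3):
    s,f,ft=go(th,.016); print(th,round(s["time"],2),f.round(2),round(ft,2),(s["tcp_pos"][:2]-fingerpos(th,.1,.016)).round(4))
    if abs(ft)>15: break
s=get_state();im,w=cloud("wrist",s); cv2.imwrite("pics/w2.png",im)
```

```text
0.55 8.12 [-1.44  1.26 -0.84] 1.89 [0.0003 0.    ]
0.7 8.52 [-1.29  1.91 -1.21] 2.24 [0.0002 0.    ]
0.85 8.92 [ 0.34  2.32 -0.29] 1.58 [ 0.0002 -0.    ]
1.0 9.32 [0.01 2.18 0.64] 1.87 [ 0.0001 -0.0001]
1.15 9.72 [0.4  2.54 0.6 ] 2.2 [ 0.0001 -0.0002]
1.3 10.12 [0.59 2.37 0.36] 2.17 [ 0.0001 -0.0002]
```

View pics/w2.png

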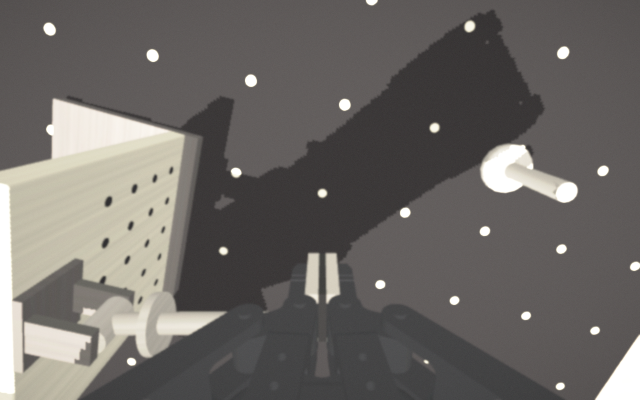

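Run:
```python
from push import *
th=1.3
while th<1.62:
    th+= .05 if th<1.44 else .01
    s,f,ft=go(th,.016,v=.04); print(round(th,3),round(s["time"],2),f.round(2),round(ft,2))
    if ft>7: break
```

```text
1.35 10.44 [0.43 4.69 0.7 ] 4.53
1.4 10.72 [0.43 4.5  0.69] 4.4
1.45 10.99 [0.63 4.06 1.26] 3.99
1.46 11.24 [-0.25  5.6   0.36] 5.6
1.47 11.49 [ 0.75  5.   -0.05] 4.93
1.48 11.74 [ 1.19  5.88 -0.07] 5.8
1.49 11.99 [0.52 5.37 0.8 ] 5.34
1.5 12.24 [ 1.02  5.57 -0.23] 5.53
1.51 12.49 [0.95 4.49 0.54] 4.47
1.52 12.74 [ 0.97  5.38 -0.2 ] 5.36
1.53 12.99 [1.19 6.43 0.14] 6.43
1.54 13.24 [ 0.46  5.58 -0.21] 5.58
1.55 13.49 [ 0.05  5.47 -0.45] 5.47
1.56 13.74 [ 1.42  5.29 -0.43] 5.33
1.57 13.99 [ 1.15  5.17 -0.44] 5.21
1.58 14.24 [ 1.56  5.57 -1.2 ] 5.63
1.59 14.49 [ 0.63  6.12 -1.18] 6.15
1.6 14.74 [ 3.22  7.68 -0.84] 7.87
```

```bash
cat >> push.py <<'E'
def avgf(n=4,dt=.02):
    F=[]
    for _ in range(n):
        ctrl.pause(dt); F.append(get_state()["contact_force"])
    return np.mean(F,0)
E
python3 - <<'E'
from push import *
th=1.6; off=.016; t=u(PHI-th+np.pi/2)
for k in range(30):
    off-=.0003
    s,f,ft=go(th,off,v=.02); f=avgf(2); ft=f[:2]@t; print(round(off*1e3,2),round(s["time"],2),f.round(2),round(ft,2),s["tcp_pos"].round(4))
    if ft>16.8: break
F=[]
for _ in range(8):
    ctrl.pause(.1); F.append(get_state()["contact_force"][:2]@t)
print(np.round(F,1)); print(get_state()["time"])
np.save("off.npy",off)
E
```

```text
15.7 14.99 [ 2.25  8.57 -1.77] 8.7 [0.613  0.1953 0.1252]
15.4 15.28 [ 1.94  9.21 -1.54] 9.31 [0.613  0.1953 0.1252]
15.1 15.56 [ 2.39  9.11 -1.89] 9.25 [0.6129 0.1953 0.1252]
14.8 15.84 [ 2.28 10.45 -2.36] 10.58 [0.6129 0.1953 0.1252]
14.5 16.12 [ 2.69 11.66 -2.74] 11.81 [0.6129 0.1953 0.1253]
14.2 16.41 [ 3.35 11.32 -2.61] 11.51 [0.6129 0.1952 0.1253]
13.9 16.69 [ 3.16 12.47 -4.08] 12.64 [0.6129 0.1952 0.1253]
13.6 16.98 [ 3.78 12.82 -3.86] 13.04 [0.6129 0.1952 0.1253]
13.3 17.26 [ 3.65 13.44 -4.5 ] 13.65 [0.6129 0.1952 0.1253]
13.0 17.54 [ 4.12 13.88 -4.82] 14.12 [0.6129 0.1952 0.1254]
12.7 17.82 [ 4.68 14.63 -5.3 ] 14.9 [0.6129 0.1952 0.1254]
12.4 18.11 [ 3.92 14.85 -5.1 ] 15.07 [0.6129 0.1952 0.1254]
12.1 18.39 [ 3.71 15.44 -5.11] 15.64 [0.6129 0.1951 0.1254]
11.8 18.68 [ 4.36 16.53 -5.18] 16.77 [0.6129 0.1951 0.1254]
11.5 18.96 [ 4.56 16.95 -6.52] 17.21 [0.6129 0.1951 0.1254]
[16.4 17.5 17.1 17.5 17.8 18.4 17.4 17.4]
19.7917
```

Run:
```python
from push import *
th=1.6; off=float(np.load("off.npy"))-.0004; t=u(PHI-th+np.pi/2)
go(th,off,v=.02)
F=[]
for _ in range(7):
    ctrl.pause(.1); F.append(get_state()["contact_force"][:2]@t)
print(np.round(F,1))
go(th,.03,v=.06); s,f,ft=go(th,.03,z=.30,v=.25); print(s["time"],f)
ctrl.movel([.57,.20,.32],quat(PHI-1.571+np.pi/2),max_speed=.25) if 0 else None
s=get_state();im,w=cloud("wrist",s); np.save("w3.npy",w); np.save("w3im.npy",im);cv2.imwrite("pics/w3.png",im)
for n in("top","side"):
    im,w=cloud(n); np.save(n+"3.npy",w); cv2.imwrite(f"pics/{n}3.png",im)
```

```text
[18.2 17.3 18.6 18.7 17.2 18.5 18.9]
22.0583 [ 0.53545016  0.23307126 -0.22106941]
```

View pics/w3.png

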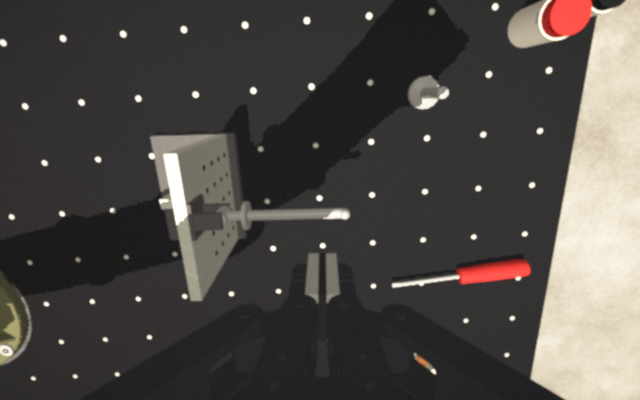

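Run:
```python
from h import *
for n in("w3","top3","side3"):
    P=np.load(n+".npy").reshape(-1,3); P=P[np.isfinite(P[:,0])]
    print(n)
    for x in np.arange(.52,.65,.012):
        q=P[((P>[x,.155,.13])&(P<[x+.012,.21,.175])).all(1)]
        if len(q)>3: print(x.round(3),len(q),q.min(0).round(4),q.max(0).round(4),"cy",((np.percentile(q[:,1],3)+np.percentile(q[:,1],97))/2).round(4))
    print("platetop",len(q:=P[((P>[.5,-.275,.107])&(P<[.58,-.21,.117])).all(1)]), cv2.minAreaRect(q[:,:2].astype(np.float32)*1000) if len(q) else '')
```

```text
w3
0.52 116 [0.52   0.1777 0.1455] [0.531  0.187  0.1522] cy 0.1823
0.532 294 [0.5336 0.1671 0.1318] [0.544  0.1952 0.1608] cy 0.1823
0.544 136 [0.544  0.1754 0.1441] [0.556  0.1857 0.1524] cy 0.1808
0.556 121 [0.5561 0.1766 0.1449] [0.5679 0.1852 0.1519] cy 0.181
0.568 127 [0.5681 0.1756 0.1458] [0.5799 0.1849 0.1524] cy 0.1803
0.58 127 [0.5801 0.1743 0.1431] [0.592  0.1844 0.152 ] cy 0.1794
0.592 131 [0.5922 0.1741 0.1447] [0.604  0.1838 0.1518] cy 0.1794
0.604 120 [0.6044 0.1744 0.1455] [0.6156 0.1835 0.1521] cy 0.179
0.616 129 [0.616  0.1732 0.1438] [0.628  0.1827 0.1525] cy 0.1781
0.628 89 [0.628  0.1731 0.1441] [0.6364 0.1825 0.155 ] cy 0.178
platetop 0 
top3
0.604 4 [0.6093 0.1734 0.1441] [0.6146 0.1756 0.149 ] cy 0.1744
0.616 17 [0.6165 0.1728 0.145 ] [0.6276 0.1818 0.1523] cy 0.1773
0.628 12 [0.6281 0.173  0.1466] [0.6361 0.1819 0.153 ] cy 0.1775
platetop 55 ((543.4988403320312, -246.45140075683594), (49.90641403198242, 9.066360473632812), 57.977272033691406)
side3
0.52 15 [0.5204 0.1817 0.1333] [0.532  0.1913 0.1498] cy 0.1871
0.532 91 [0.5321 0.17   0.132 ] [0.5426 0.1991 0.1619] cy 0.1842
0.544 16 [0.5481 0.1811 0.1446] [0.5559 0.1897 0.1527] cy 0.1858
0.556 19 [0.5566 0.1801 0.1429] [0.5671 0.1891 0.1517] cy 0.1845
0.568 22 [0.5681 0.18   0.1431] [0.5797 0.1885 0.1518] cy 0.1842
0.58 21 [0.5804 0.1779 0.1447] [0.5919 0.1885 0.1528] cy 0.184
0.592 20 [0.5927 0.1782 0.1423] [0.6033 0.1896 0.1535] cy 0.1846
0.604 20 [0.6042 0.178  0.1453] [0.6153 0.1869 0.1521] cy 0.1825
0.616 21 [0.6163 0.1762 0.1428] [0.6279 0.1862 0.1523] cy 0.1818
0.628 19 [0.628  0.1769 0.1411] [0.6395 0.1872 0.1553] cy 0.1824
platetop 59 ((547.5161743164062, -243.46424865722656), (49.96885681152344, 14.1939115524292), 54.91790771484375)
```

The wrist view shows the bar fully out along (245,215)–(345,213), which matches the finger contact within about 0.5 mm. Next I'll look over the plate.

Run:
```python
from h import *
ctrl.movep([.5454,-.245,.25],quat(np.radians(57.5)))
ctrl.ungrasp()
s=get_state();im,w=cloud("wrist",s); print(s["time"],s["tcp_pos"],s["qpos"].round(2)); np.save("w4.npy",w); cv2.imwrite("pics/w4.png",im)
P=w.reshape(-1,3)
for lo in(.100,.107):
    k=(P>[.49,-.29,lo])&(P<[.6,-.20,.118]); q=P[k.all(1)]; print(len(q),cv2.minAreaRect(q[:,:2].astype(np.float32)*1000),np.median(q,0).round(4),np.percentile(q[:,2],[5,95]))
```

```text
24.675 [ 0.54538077 -0.24507892  0.25000807] [ 0.82  0.51 -0.71  1.54  0.35  1.22 -0.52]
502 ((543.5421752929688, -246.89956665039062), (50.59551239013672, 7.972418785095215), 59.2115592956543) [ 0.5444 -0.2452  0.1127] [0.1110828  0.11404104]
488 ((543.51220703125, -246.94808959960938), (50.4854621887207, 7.968885898590088), 59.24544143676758) [ 0.544  -0.2457  0.1128] [0.11144944 0.11404449]
```

View pics/w4.png

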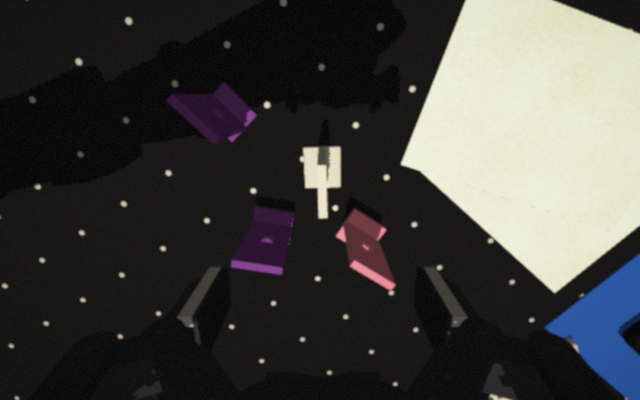

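The aluminium plate is dead ahead at (322,190), with purple decoys at (263,240) and (212,112) and the pink one at (365,250), all clear of the jaws. I'll grasp it.

Run:
```python
from h import *
a=np.radians(59.2)
ctrl.movel([.5435,-.2469,.20],quat(a),max_speed=.2)
ctrl.movel([.5435,-.2469,.087],quat(a),max_speed=.1)
s=get_state(); print(s["time"],s["tcp_pos"].round(4),s["contact_force"].round(2))
ctrl.close_gripper(60)
s=get_state(); print(s["time"],s["tcp_pos"].round(4),s["contact_force"].round(2),s["width"])
ctrl.movel([.5435,-.2469,.097],quat(a),max_speed=.1)
s=get_state(); print(s["time"],s["tcp_pos"].round(4),s["contact_force"].round(2),s["width"])
ctrl.movel([.5435,-.2469,.26],quat(a),max_speed=.25)
s=get_state(); print(s["time"],s["tcp_pos"].round(4),s["contact_force"].round(2),s["width"])
im,w=cloud("wrist",s); np.save("w5.npy",w); cv2.imwrite("pics/w5.png",im)
im,w=cloud("side"); np.save("s5.npy",w); cv2.imwrite("pics/s5.png",cv2.resize(im[50:250,300:500],(600,600)))
```

```text
26.4083 [ 0.544  -0.2469  0.0877] [ 0.3   0.13 -0.12]
27.1 [ 0.5437 -0.247   0.0871] [ 0.37 -0.05  0.77] 0.006811305326103519
27.35 [ 0.5437 -0.2469  0.0974] [-0.21  0.54 -2.31] 0.007073952794917286
28.15 [ 0.5426 -0.2469  0.2584] [ 0.13 -0.62 -1.39] 0.007303635578127752
```

View pics/w5.png

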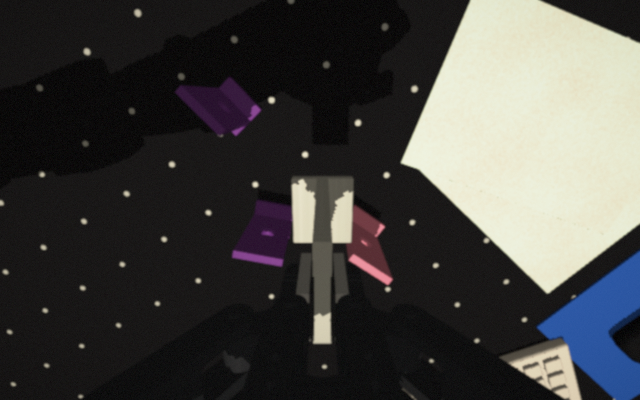

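View pics/s5.png

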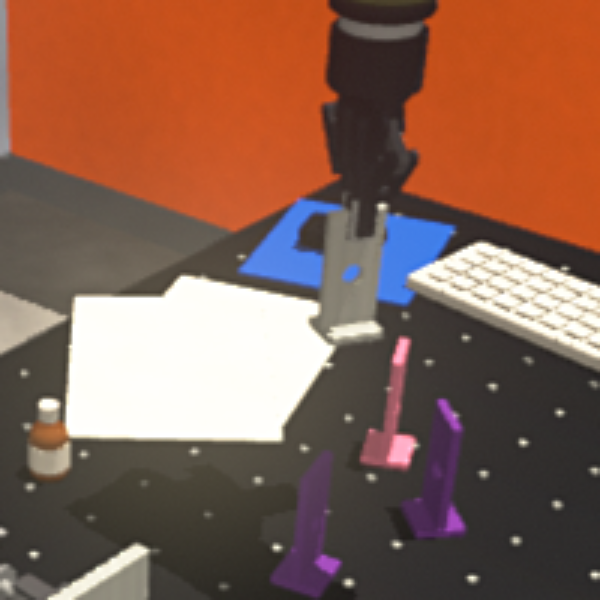

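Run:
```python
from h import *
s=get_state(); R=Ro.from_quat(np.roll(s["eef_rot"],-1)).as_matrix()
for n in("w5","s5"):
    T=(np.load(n+".npy").reshape(-1,3)-s["tcp_pos"])@R
    def b(lo,hi): return T[((T>lo)&(T<hi)).all(1)]
    print(n)
    for nm,lo,hi in (("foottop",[-.05,-.03,.073],[.05,.03,.084]),("plate body",[-.05,-.008,.01],[.05,.008,.07]),("top",[-.05,-.006,-.032],[.05,.006,-.018])):
        q=b(lo,hi)
        if len(q)>5: print(nm,len(q),np.percentile(q,[2,50,98],0).round(4).tolist())
```

```text
w5
foottop 2969 [[-0.0231, -0.0214, 0.0764], [0.0041, 0.0016, 0.0778], [0.0252, 0.0211, 0.0805]]
plate body 410 [[0.0248, -0.0039, 0.0106], [0.0252, -0.0001, 0.0334], [0.0256, 0.0037, 0.0674]]
top 2150 [[-0.0233, -0.005, -0.0308], [0.0086, -0.0003, -0.0262], [0.0255, 0.0049, -0.0195]]
s5
foottop 156 [[-0.0182, -0.0229, 0.0738], [0.008, -0.0082, 0.0791], [0.0302, 0.0187, 0.0836]]
plate body 394 [[-0.0197, -0.0067, 0.0109], [0.0061, -0.0022, 0.0408], [0.0304, 0.0044, 0.0681]]
top 50 [[-0.0198, -0.0059, -0.0301], [0.0159, -0.0016, -0.0234], [0.03, 0.0051, -0.0183]]
```

```bash
cat >> h.py <<'E'
AP=np.radians(-2.1)
def onpeg(d): # d from hinge
    return np.array([.512,.1823])+d*u(AP)
QP=quat(AP+np.pi/2)
E
python3 - <<'E'
from h import *
s=get_state()
ctrl.movep([*onpeg(.19),.31],QP)
ctrl.movel([*onpeg(.15),.178],QP,max_speed=.15)
ctrl.pause(.2)
s=get_state(); print(s["time"],s["tcp_pos"].round(4),onpeg(.15).round(4),s["contact_force"].round(2),s["width"])
for n in("side","wrist","top"):
    im,w=cloud(n,s); np.save(n+"6.npy",w); cv2.imwrite(f"pics/{n}6.png",im if n=="wrist" else cv2.resize(im[200:330,180:340],(800,600*650//600)[:2]) if n=="side" else im)
    if n=="side": cv2.imwrite("pics/side6.png",cv2.resize(im[190:310,190:350],(800,600)))
R=Ro.from_quat(np.roll(s["eef_rot"],-1)).as_matrix(); print(R.round(4))
E
```

```text
31.175 [0.6623 0.177  0.1788] [0.6619 0.1768] [-0.22  0.38 -2.5 ] 0.006710679719906279
[[ 3.690e-02  9.993e-01  1.200e-03]
 [ 9.993e-01 -3.690e-02  4.000e-04]
 [ 5.000e-04  1.200e-03 -1.000e+00]]
```

View pics/side6.png

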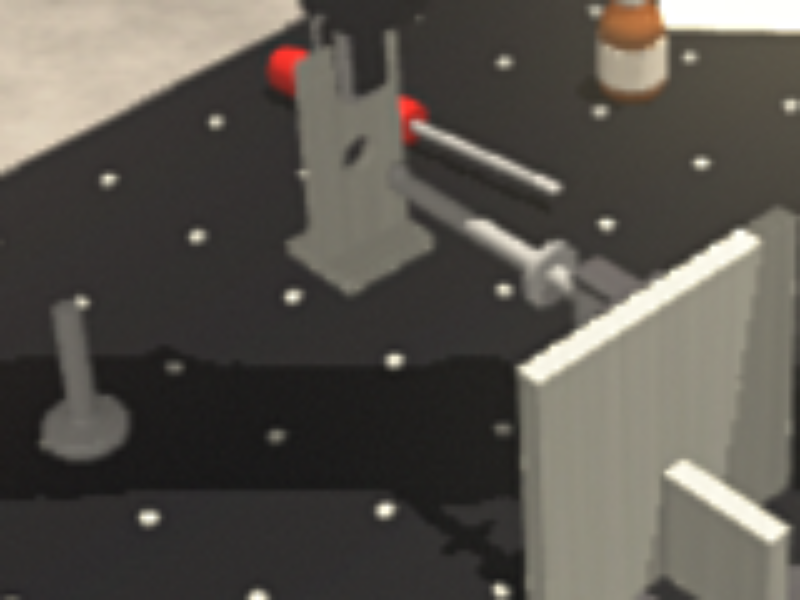

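View pics/wrist6.png

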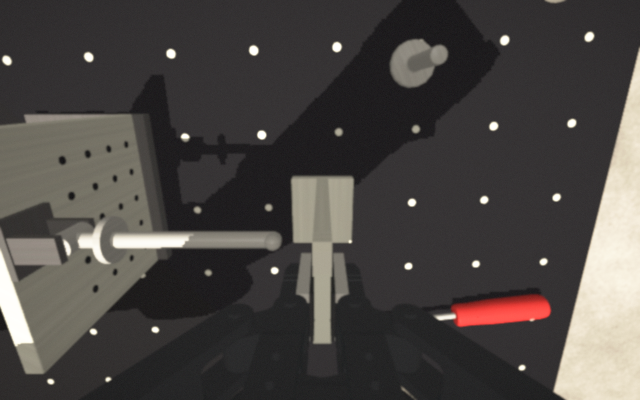

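The side crop shows the hole at (355,150) lined up beyond the bar end at (400,180). The wrist view shows the bar ending at (275,241) and the plate at (322,240). I'll check the relative offsets within each camera.

```bash
python3 - <<'E'
from h import *
s=get_state(); n_=np.array([-np.sin(AP),np.cos(AP)])
for n in("wrist6","side6","top6"):
    P=np.load(n+".npy").reshape(-1,3); P=P[np.isfinite(P[:,0])]
    d=(P[:,:2]-[.512,.1823]); X=d@u(AP); Y=d@n_; Z=P[:,2]
    print(n)
    for a,b in((.035,.06),(.06,.085),(.085,.11),(.112,.127)):
        k=(X>a)&(X<b)&(abs(Y)<.02)&(Z>.13)&(Z<.17)
        if k.sum()>8: print(" bar",a,k.sum(),"Ymid",((np.percentile(Y[k],2)+np.percentile(Y[k],98))/2*1e3).round(2),"Z",(np.percentile(Z[k],[2,90,98])*1e3).round(1),"Xmax",X[k].max().round(4))
    for nm,a,b in(("low",.105,.15),("edge",.1,.17),("foot",.085,.105)):
        k=(X>.12)&(X<.185)&(abs(Y)<.04)&(Z>a)&(Z<b)
        if nm=="low" : k&=(X>.14)&(X<.16)
        if k.sum()>8: print(" plate",nm,k.sum(),"Y",(np.percentile(Y[k],[1,99])*1e3).round(1),"Z",(np.percentile(Z[k],[2,50,98])*1e3).round(1),"X",(np.percentile(X[k],[1,99])*1e3).round(1))
# hole in side image
im=cv2.imread("pics/side6.png"); i=vision.camera_info("side")
for h,lab in (((.512,.1823),0),):
    pass
def pr(p): c=i["R"]@np.array(p)+i["t"]; q=i["mtx"]@c; q=q[:2]/q[2]; return ((q-[190,190])*5).round(1)
print("pred hole",pr([*onpeg(.15),s["tcp_pos"][2]-.0315]),"bar end",pr([*onpeg(.125),.145]),"collar",pr([*onpeg(.026),.145]))
E
python3 - <<'E'
import cv2
im=cv2.imread("pics/side6.png"); cv2.imwrite("pics/z6.png",cv2.resize(im[0:320,250:610],(720,640))[:600])
E
```

```text
wrist6
 bar 0.035 721 Ymid 0.12 Z [146.  151.3 151.8] Xmax 0.06
 bar 0.06 727 Ymid 0.04 Z [145.6 151.2 151.8] Xmax 0.0849
 bar 0.085 726 Ymid 0.06 Z [145.8 151.1 151.7] Xmax 0.1099
 bar 0.112 384 Ymid 0.4 Z [145.6 153.4 154.2] Xmax 0.1252
 plate low 260 Y [25.3 26. ] Z [106.3 131.8 149.3] X [145.6 153.3]
 plate edge 2580 Y [-22.8  26. ] Z [100.  100.8 165.2] X [120.9 170.7]
 plate foot 2970 Y [-23.3  25.7] Z [ 97.7 100.3 101.7] X [127.8 171. ]
side6
 bar 0.035 44 Ymid 4.71 Z [144.1 151.1 151.9] Xmax 0.0598
 bar 0.06 42 Ymid 4.08 Z [144.6 151.1 152.2] Xmax 0.0847
 bar 0.085 41 Ymid 4.38 Z [142.5 151.1 152.1] Xmax 0.1098
 bar 0.112 27 Ymid 4.51 Z [144.  152.3 153.9] Xmax 0.1262
 plate low 303 Y [-20.5  29.9] Z [105.6 128.4 149. ] X [145.9 157.7]
 plate edge 570 Y [-20.5  29.9] Z [100.3 130.9 168.6] X [122.3 167.2]
 plate foot 225 Y [-18.7  30.6] Z [ 93.1 100.1 104.4] X [128.2 174.1]
top6
pred hole [359.9 148.7] bar end [397.1 174.7] collar [553.  270.9]
```

View pics/z6.png

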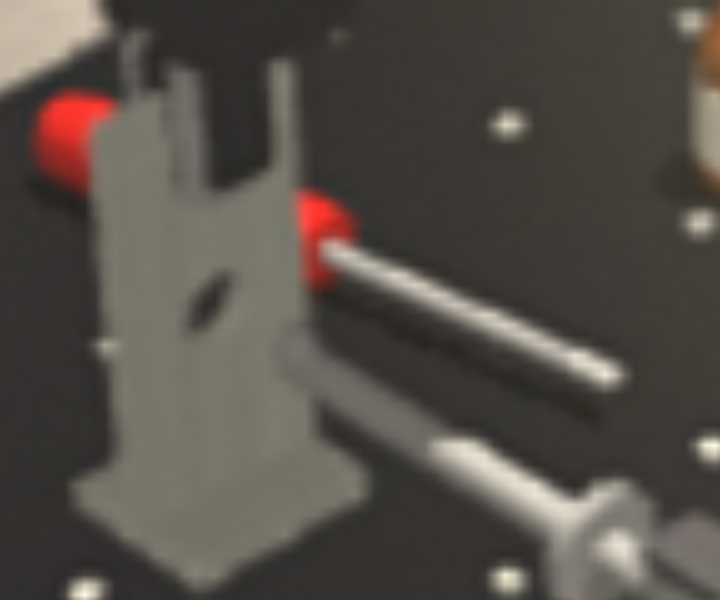

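Within the wrist camera the plate sits 0.5–0.8 mm to +Y of the bar (side camera says 0.3), and height is right. I'll shift −0.5 mm and insert with force checks.

Run:
```python
from h import *
n_=np.array([-np.sin(AP),np.cos(AP)])
s=get_state(); f0=s["contact_force"].copy()
for d in list(np.arange(.143,.109,-.004))+[.10,.085,.07,.055,.045,.040,.036]:
    ctrl.movel([*(onpeg(d)-.0005*n_),.178],QP,max_speed=.05)
    s=get_state(); f=s["contact_force"]-f0
    print(round(d,3),round(s["time"],2),f.round(2),((s["tcp_pos"][:2]-onpeg(d))@n_*1e3).round(2),(s["tcp_pos"][2]*1e3).round(2))
    if np.linalg.norm(f)>4.5: print("STOP"); break
im,w=cloud("side"); cv2.imwrite("pics/side7.png",cv2.resize(im[190:310,190:350],(800,600)))
im,w=cloud("wrist",s); cv2.imwrite("pics/wrist7.png",im); np.save("wrist7.npy",w)
```

```text
0.143 31.62 [ 0.65 -0.   -0.08] -0.4 178.16
0.139 31.87 [ 0.46 -0.73 -0.97] -0.47 178.11
0.135 32.12 [-0.2  -0.01 -0.65] -0.43 178.08
0.131 32.37 [ 1.13 -0.57 -0.26] -0.41 178.06
0.127 32.62 [-0.13 -0.21 -0.8 ] -0.43 178.09
0.123 32.87 [-0.26 -0.41 -0.67] -0.47 178.08
0.119 33.12 [-0.09  0.32  0.53] -0.44 178.07
0.115 33.37 [ 0.57  0.19 -0.21] -0.4 178.07
0.111 33.62 [-1.01  0.07  0.37] -0.45 178.05
0.1 33.98 [ 1.39 -1.12  0.55] -0.46 178.19
0.085 34.43 [ 0.36 -0.86 -0.52] -0.53 178.2
0.07 34.88 [ 0.88 -0.16 -0.01] -0.53 178.2
0.055 35.33 [ 0.5  -0.62 -0.49] -0.54 178.18
0.045 35.68 [-0.37 -0.21  1.11] -0.42 178.13
0.04 35.93 [-0.36  0.14 -0.35] -0.46 178.06
0.036 36.18 [-0.19 -1.04 -0.33] -0.43 178.04
```

View pics/side7.png

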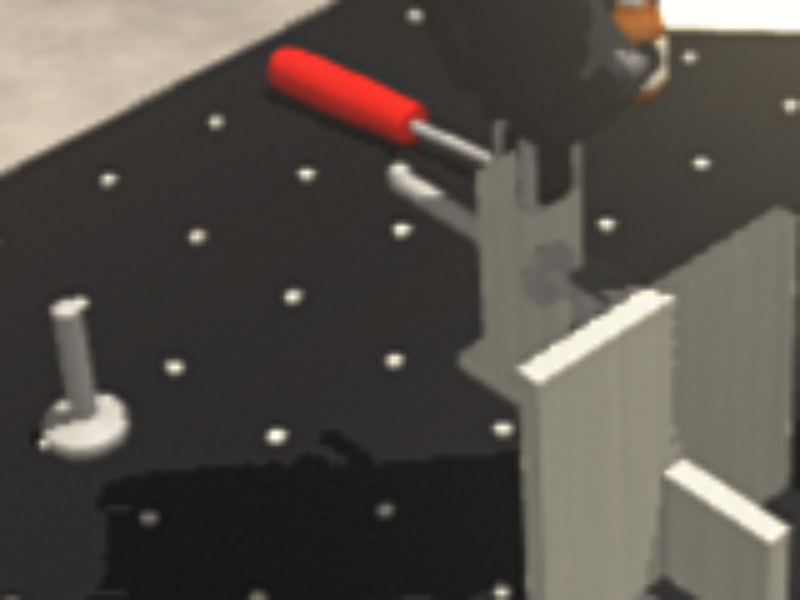

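View pics/wrist7.png

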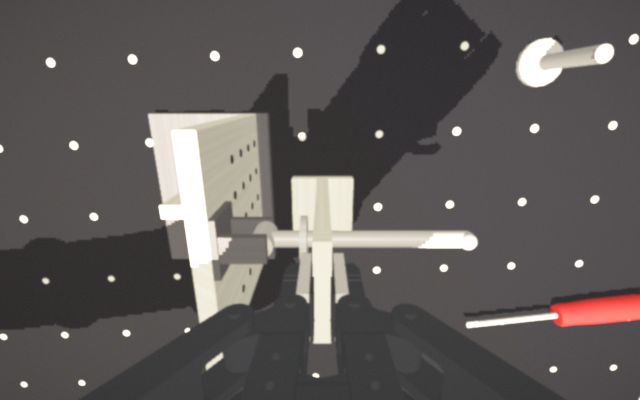

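The side view shows the bar through the hole, with its end out front at (400,180) and the collar just behind the plate at (548,275). The wrist view shows a small gap from collar (305,240) to plate (322,240). I'll close the gap, lower until the bar carries the plate, and release.

Run:
```python
from push import *
n_=np.array([-np.sin(AP),np.cos(AP)])
f0=avgf(4)
for d in (.033,.0315):
    ctrl.movel([*(onpeg(d)-.0005*n_),.178],QP,max_speed=.03); f=avgf(2)-f0; print(d,f.round(2))
    if f[0]>4: break
z=.178
while z>.169:
    z-= .003 if z>.1745 else .0007
    ctrl.movel([*(onpeg(d)-.0005*n_),z],QP,max_speed=.04)
    f=avgf(2)-f0; print(round(z,4),f.round(2),get_state()["time"])
    if f[2]>2.5: break
ctrl.ungrasp()
s=get_state(); print("open",s["time"],s["width"],s["contact_force"].round(2))
ctrl.movel([*onpeg(d),.29],QP,max_speed=.2)
s=get_state(); print(s["time"])
im,w=cloud("wrist",s); cv2.imwrite("pics/wrist8.png",im); np.save("wrist8.npy",w)
im,w=cloud("side"); cv2.imwrite("pics/side8.png",cv2.resize(im[190:310,190:350],(800,600)))
```

```text
0.033 [0.25 0.31 0.1 ]
0.0315 [ 0.33  0.11 -0.11]
0.175 [0.21 0.32 0.24] 37.2
0.172 [-0.45 -0.81  7.49] 37.4833
open 38.2167 0.08552426411487037 [ 0.    0.3  -0.18]
38.9583
```

View pics/side8.png

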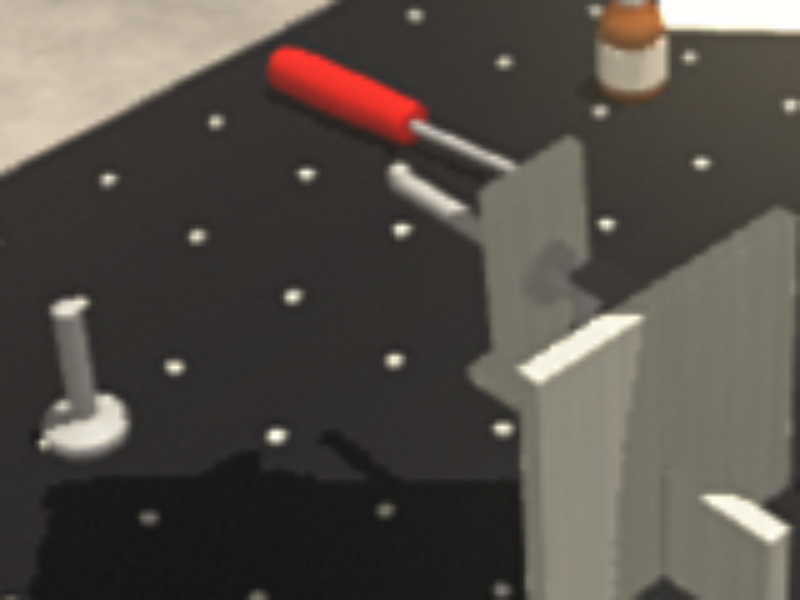

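View pics/wrist8.png

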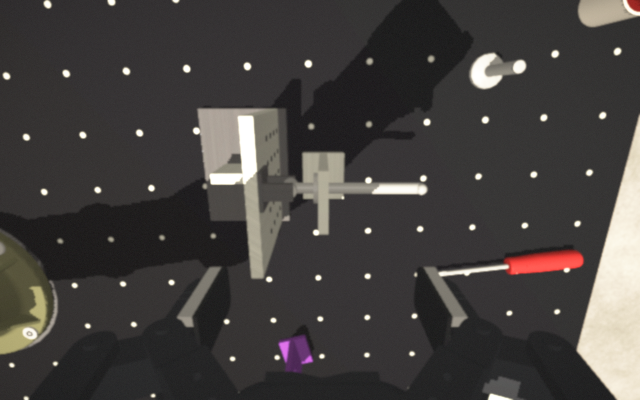

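The plate hangs square on the bar by the collar (side view: plate at (535,230), bar end at (400,180)). Next I'll press it home with the shut fingers just above the bar.

Run:
```python
from push import *
w=np.load("wrist8.npy").reshape(-1,3)
n_=np.array([-np.sin(AP),np.cos(AP)]); d=w[:,:2]-[.512,.1823]; X=d@u(AP);Y=d@n_
k=(X>.01)&(X<.05)&(abs(Y)<.035)&(w[:,2]>.188)&(w[:,2]<.205); print("plate top X",np.percentile(X[k],[2,98]).round(4),"Y",np.percentile(Y[k],[2,98]).round(4),"z",np.median(w[k,2]).round(4))
Q2=quat(AP+np.pi)
ctrl.movel([*onpeg(.065),.27],QP,max_speed=.25)
ctrl.close_gripper(60)
ctrl.movep([*onpeg(.065),.25],Q2)
ctrl.movel([*onpeg(.065),.1545],Q2,max_speed=.12)
f0=avgf(4); s=get_state(); print(s["time"],s["tcp_pos"].round(4),onpeg(.065).round(4),f0.round(2))
d=.065
while d>.036:
    d-=.004 if d>.052 else .001
    ctrl.movel([*onpeg(d),.1545],Q2,max_speed=.03)
    f=avgf(2)-f0; ft=f[:2]@u(AP); print(round(d,4),round(get_state()["time"],2),f.round(2),round(ft,2))
    if ft>6: break
np.save("d.npy",d)
```

```text
plate top X [0.0272 0.0341] Y [-0.0218  0.0271] z 0.1985
42.3583 [0.5773 0.1804 0.1555] [0.577  0.1799] [-0.42 -0.04  0.07]
0.061 42.67 [0.43 0.06 0.16] 0.43
0.057 42.99 [-0.42 -0.18  0.02] -0.41
0.053 43.31 [ 0.24 -0.29 -0.29] 0.25
0.049 43.62 [ 1.06 -0.21  0.23] 1.06
0.048 43.91 [0.27 0.5  0.06] 0.25
0.047 44.19 [0.08 0.01 0.4 ] 0.08
0.046 44.48 [ 1.46 -0.46  0.16] 1.47
0.045 44.76 [ 6.44  0.32 -1.15] 6.43
```

Run:
```python
from push import *
d=float(np.load("d.npy")); Q2=quat(AP+np.pi); z=.1545
f0=np.array([-.42,-.04,.07])
for _ in range(25):
    d-=.0004
    ctrl.movel([*onpeg(d),z],Q2,max_speed=.02)
    f=avgf(2)-f0; ft=f[:2]@u(AP); s=get_state(); print(round(d*1e3,1),round(s["time"],2),f.round(1),round(ft,2),s["tcp_pos"].round(4))
    if ft>17.5: break
F=[]
for _ in range(7):
    ctrl.pause(.1); F.append(get_state()["contact_force"][:2]@u(AP))
print(np.round(F,1)); np.save("d.npy",d)
```

```text
44.6 45.04 [ 6.7 -0.5 -1.5] 6.71 [0.5577 0.1806 0.1547]
44.2 45.33 [ 7.6  0.4 -1.1] 7.6 [0.5577 0.1805 0.1548]
43.8 45.61 [ 8.4 -0.8 -0.9] 8.46 [0.5576 0.1805 0.1549]
43.4 45.89 [ 9.3  0.2 -1.1] 9.29 [0.5575 0.1805 0.155 ]
43.0 46.17 [10.3 -0.4 -0.7] 10.27 [0.5575 0.1805 0.155 ]
42.6 46.46 [11.5  0.3 -0.8] 11.53 [0.5575 0.1805 0.1552]
42.2 46.74 [12.6 -1.1 -1.1] 12.67 [0.5574 0.1805 0.1553]
41.8 47.02 [13.6 -0.7 -0.7] 13.62 [0.5573 0.1806 0.1554]
41.4 47.31 [14.8 -0.3 -0.1] 14.78 [0.5572 0.1805 0.1555]
41.0 47.59 [15.2 -0.4 -0.1] 15.17 [0.5572 0.1805 0.1556]
40.6 47.88 [15.7 -0.5  0.1] 15.7 [0.5571 0.1805 0.1557]
40.2 48.16 [16.9 -0.3  0.3] 16.93 [0.557  0.1805 0.1558]
39.8 48.44 [18.3 -1.1  1.6] 18.28 [0.557  0.1805 0.1559]
[17.6 17.4 16.7 17.1 16.8 17.8 16.9]
```

Run:
```python
from push import *
d=float(np.load("d.npy"))-.0004; Q2=quat(AP+np.pi)
ctrl.movel([*onpeg(d),.1545],Q2,max_speed=.02)
F=[]
for _ in range(7):
    ctrl.pause(.1); F.append(get_state()["contact_force"][:2]@u(AP)+.42)
print(np.round(F,1))
ctrl.movel([*onpeg(.065),.1555],Q2,max_speed=.05)
ctrl.movel([*onpeg(.075),.30],Q2,max_speed=.25)
ctrl.pause(.3)
s=get_state(); print(s["time"],s["contact_force"].round(2))
im,w=cloud("wrist",s); cv2.imwrite("pics/wrist9.png",im); np.save("wrist9.npy",w)
im,w2=cloud("side"); cv2.imwrite("pics/side9.png",cv2.resize(im[190:310,190:350],(800,600)))
w=w.reshape(-1,3);n_=np.array([-np.sin(AP),np.cos(AP)]); dd=w[:,:2]-[.512,.1823]; X=dd@u(AP);Y=dd@n_
for nm,a,b in (("top",.188,.205),("foot",.085,.105)):
    k=(X>.0)&(X<.06)&(abs(Y)<.035)&(w[:,2]>a)&(w[:,2]<b)
    if k.sum()>5: print(nm,np.percentile(X[k],[2,98]).round(4),"Y",np.percentile(Y[k],[2,98]).round(4),"z",np.median(w[k,2]).round(4), cv2.minAreaRect(np.c_[X[k],Y[k]].astype(np.float32)*1000))
for a,b in((.05,.07),(.085,.11),(.112,.127)):
    k=(X>a)&(X<b)&(abs(Y)<.02)&(w[:,2]>.13)&(w[:,2]<.17)
    if k.sum()>8: print("bar",a,(np.percentile(Y[k],[2,98]).mean()*1e3).round(2))
```

```text
[18.7 18.6 17.1 19.  18.4 18.4 19. ]
51.7833 [-0.06  0.31 -0.57]
top [0.0275 0.0353] Y [-0.0226  0.0256] z 0.1983 ((31.451560974121094, 1.56304931640625), (49.88950729370117, 8.229408264160156), 89.58834838867188)
foot [0.0098 0.0273] Y [-0.0255  0.0225] z 0.0946 ((18.595195770263672, -1.2044410705566406), (49.326107025146484, 17.871606826782227), 89.70360565185547)
bar 0.05 -0.67
bar 0.085 -0.66
bar 0.112 -1.13
```

View pics/wrist9.png

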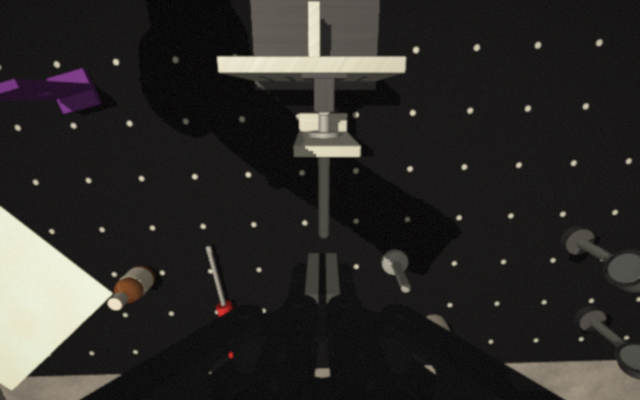

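View pics/side9.png

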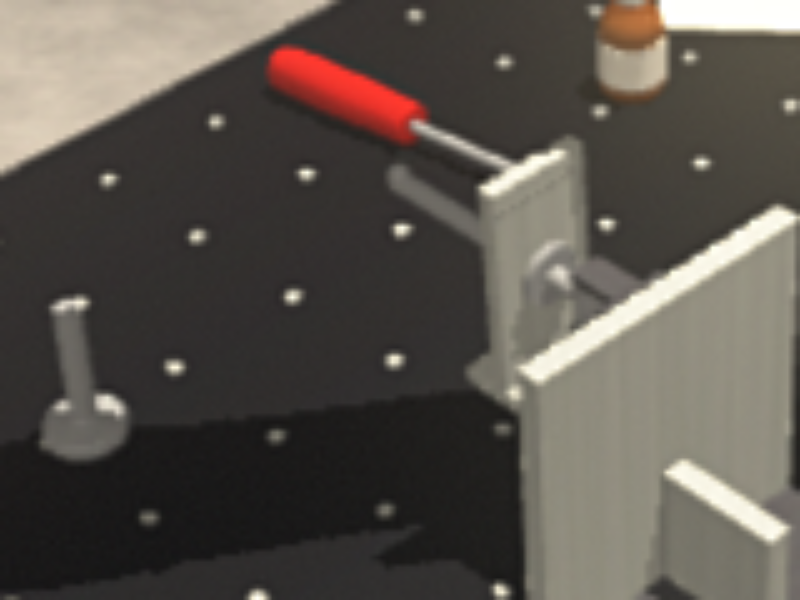

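```bash
python3 -c "
from h import *
print(ticket.close_job(), get_state()['time'])"
```

```text
the job is handed in; nothing more can be done
the job is handed in; nothing more can be done
```

The job is done and was handed in shortly after 52 s: the hook is out against its stop and the aluminium plate hangs on it at the collar. The hand-in gives no verdict, so these are my own checks.

- **Hook:** I swung it out with shut fingers and pressed it against its stop at 17–19 N for over half a second. Counting sideways drag, the total force was about 20 N at most. Afterwards the wrist camera showed the bar still square to the board.
- **Plate:** I picked the grey aluminium plate, not the pink or purple look-alikes. It slid over the bar end without measurable contact, I lowered it until the bar carried it, and released it. I then pressed it against the collar with shut fingers at 17–19 N for over half a second.
- **Last checks:**
  - The finger met the plate within about 0.3 mm of where a plate fully home should be.
  - The final pictures show it hanging at the collar with the robot clear. The bottle, post and screwdriver appear undisturbed.

**Disagreements:**
- The side camera read sideways positions about 4.5 mm off from the wrist camera. I went with the wrist camera, which agreed with where the finger touched the bar.
- The last wrist view put the plate 1–2 mm further out than the finger contact did, which I put down to camera error.
- The plate hangs about 1.5° tilted about the bar's axis.

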